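# Walk the amplifier case into its docking bay

## Task

The heavy RF amplifier case stands askew in front of its docking bay with its rear panel towards you. Walk it forward into the bay with alternating pushes on the rubber pads at its two rear corners, keeping it roughly square to the bay (never swung round by more than about 20 degrees) and flat on the bench, until it is fully home and square with both spring contact pins of the end stop pushed in as far as the stop bar; then let go. Push gently, never with more than about 20 N, do not touch the connectors in the middle of the rear panel, and leave the small adapters and the loose test board where they are.

Things in the scene. Friction and masses are not known exactly. Their poses are not given: they have to be found in the camera images.
- case: Amplifier case: grey flat-bottomed metal box on nylon feet, 110 mm deep (own x), 200 wide (own y), 70 high, 1.7 to 2.4 kg (varies), friction on the bench 0.3 to 0.4. Origin: centre of its underside. Own +x points to its black front panel, which enters the bay first; the rear panel (own x -55 mm) faces the robot and has a rubber pad at each corner. A push on one rear corner turns it about a point near its other side.
- corner_left (a point): Push point on the thick black rubber pad on the rear panel near its rear left corner, on the face of the unloaded pad: 82 mm to own +y of the case's middle, 67 mm behind it, 35 mm above the bench. The pad is 38 mm wide (61 to 99 mm from the middle), 54 high (10 to 64 mm above the bench), 12 thick, and gives about 2.5 mm at 10 N.
- corner_right (a point): The same pad's push point near the rear right corner, 82 mm to own -y.
- connectors: Black block with eight brass connectors in the middle of the case's rear panel: 116 mm wide (58 either side of the middle), 10 to 64 mm above the bench, standing out 22 mm behind the rear panel. Part of the case, delicate: not to be touched. Origin: on the rear panel, centre of the block.
- bay: Docking bay fixed to the bench: two parallel aluminium cheeks 12 mm thick, 22 high, 120 long, 210 apart inside, with 46 mm flared mouths (0.4 rad). Origin: on the bench, midway between the cheeks, where the straight cheeks begin; own +x points into the bay. A stop bar 30 mm high closes its far end at a depth that varies: the case is home with its origin 19 to 39 mm inside (bay's own x); feel for it.
- pin_left (a joint): Brass spring contact pin (12 mm diameter, 18 mm above the bench) standing out of the stop bar towards the case, 75 mm to +y of the bay's middle. Value in m: 0 fully out, 0.006 when the case front is against the stop bar. The spring takes 0.6 N at the start and 1.8 N at the end; the friction of the case holds it in.
- pin_right (a joint): The same pin 75 mm to -y of the bay's middle.
- adapter_a: Bystander: small brass and steel coaxial adapter standing upright, 24 mm diameter, 36 mm high. Origin: centre of its foot.
- adapter_b: Bystander: a second adapter like it. Origin: centre of its foot.
- board: Bystander: loose green test board 100 x 75 x 4 mm with an 18 mm high connector in its middle. Origin: centre of its underside.
Not all that is in view belongs to the job. Several things have the shape of the case; the one meant has the colours described above. Of the things shaped like the part that bears pin_left, the dark steel one is meant.

How it is judged:
By the outcome, as a careful person would: the job done as asked, in the order asked, and still so for the second after the job is handed in, with the robot touching nothing.
It also fails if it takes over 72 s, if anything falls off the work surface, if the arm or the gripper's body presses on something with over 40 N, if the wrist force passes 120 N, or if a joint passes its speed limit or range.

## Robot

A 7-joint arm with a two-finger parallel gripper is mounted at the origin on the work surface. World frame = base frame: x ahead of the robot, y to its left, z up, the work surface at z = 0. Lengths are in m, angles in degrees, forces in N, time in s.
With the tool pointing down it reaches from about 0.425 to 0.95 m from the base axis. Payload 16.7 kg.
Tool frame: the origin (TCP) lies between the finger pads; the fingertips stand 11 mm ahead of it and the grasp point (between the pads) lies 8 mm behind it; z points along the fingers, y is the line along which they close (so a half turn about z gives the same grasp; the last joint's range is limited). The gripper opens to 94 mm and grips with 3 to 60 N. Pads are 16 mm wide; open, the fingers measure 119 mm over their backs; the gripper's body (75 mm by 177 mm) begins 78 mm behind the grasp point.
Start: joints at [57.324, 24.414, 4.234, 92.017, -1.954, 63.644, -3.845], TCP at [0.276, -0.616, 0.216] pointing down, gripper open.
Joint ranges: [-163.25, 163.25], [-28.42, 122.38], [-70.27, 78.77], [12.13, 141.07], [-58.53, 238.53], [9.26, 117.41], [-156.51, 156.51]. Speed limits (degrees/s): [108.29, 108.29, 136.94, 136.94, 172.46, 172.46, 172.46].

## Interface

Orientations are given as [roll, pitch, yaw] about the fixed x, y, z axes, in that order (R = Rz(yaw) Ry(pitch) Rx(roll)).
In Python, from station import * gives the robot as it stands.
- The arm moves only by the tool arm_command, never from a script. Its argument "targets" is text: rows parted by semicolons, each of 5 numbers parted by spaces: the shift along the world's x, y, z each as a share of 0.25 m, from -1 to 1, then the turn about the world's z as a share of 360 degrees, from -1 to 1, then the finger opening in mm, from 0 to 94. A call has 1 to 5 rows; each row shifts and turns the commanded pose from where the row before left it; what a row does not reach is not made up. A row lasts 1/10 s, in which the tool goes at most 50 mm and 8.59 degrees, less where a joint would pass 70% of its speed; a pose out of reach is approached as far as the arm can. A call with a number of a shift or a turn outside -1 to 1 is refused whole. A call with a gripper value outside its range is refused whole. The fingers move at their own pace and stop on an object; "force" is the grip in N (left out, the last holds). Time passes only in rows, so rows that do not move let the fingers close. It gives the time, the measured TCP pose, the force, the opening and the grip force at its end, in the units of the state.
- sense(): the state, without advancing time (a new reading comes with each control period).
- snapshot(name): name is "scene" or "top" or "wrist"; returns the picture (384x512x3 uint8, red, green, blue); there is no depth.
- camera_model(name): a dict with "fovy" (degrees; the focal length in pixels is half the picture's height over the tangent of half this angle, whatever the lens; pixels are square), "cx", "cy" (the principal point, pixels), "extrinsics" (4x4, takes a point from camera to world coordinates). Camera axes: x right, y up, looking along -z (the intrinsics and any distortion apply to the point x, -y, -z); pixel columns grow to the right and rows downward; lengths in m; the calibration is good to about 2 mm. A picture is of the moment at which its call begins: read the wrist's pose just before it. camera_model takes no time and is no camera call; for the wrist camera it gives the pose at the moment of the call.
- finish_job(): hands the job in; it is judged then, once.
Trained networks look in the newest picture that a camera, given by its name, has taken for a name from the list of things; names that differ only in an ending like _2 or _b are one class to them, and where a whole thing is asked for, a point or a joint stands for the part that bears it (a point fixed in the world has none). Each returns a list of dicts, best first, with "conf" (0 to 1); they miss things now and then, are a little off and sometimes report something else, mostly with a low value. They report only what shows in the picture. A call takes as long as a camera call. They do not tell look-alikes from the thing itself.
- look_for(label, camera): "point" ([column, row] in pixels, amid what is visible of it).
The state is a dict: "t": time; "q": joint angles; "qd": joint speeds; "tau": joint torques, N m; "position": TCP position; "eef_rot": TCP orientation; "ft_force": force on the tool from outside, world axes, zero at the start; "ft_torque": the same for the moment, N m; "gripper_width": finger opening in m; "finger_force": force on a finger pad.
Only numpy, scipy, OpenCV 4.12 (cv2) and the standard library are available. Lean on these libraries where they do the work, as an engineer would, in place of code of your own. Each camera call takes 0.05 s, during which the arm holds its last target. There are 200 camera calls.

## Working session

There is one attempt and no reset: what is moved stays moved. The work goes in short steps, Python scripts to look and compute and a tool call to move; the robot and the scene stay as the last step left them, time stands still between calls to the robot, and variables do not carry over. Pictures are saved under pics/ and viewed, at most 10 in all, crops included, and the job is handed in when it is done.

Besides the shell and the picture viewer there is one more tool, called after ">>>" by a JSON object that holds its "op" and its "data". arm_command: Moves the arm, as the interface text tells. Shift numbers are shares of 0.25 m and turn numbers shares of 360 degrees, none past 1 either way. Its arguments: {"type":"object","properties":{"targets":{"type":"string"},"force":{"type":"number"}},"required":["targets"]}

```bash
mkdir -p pics; cat > h.py <<'E'
from station import *
import numpy as np, cv2
def ray(cam,uv):
    m=camera_model(cam); f=192/np.tan(np.radians(m["fovy"])/2)
    E=np.array(m["extrinsics"]); d=np.array([(uv[0]-m["cx"])/f,-(uv[1]-m["cy"])/f,-1.])
    return E[:3,3],E[:3,:3]@d
def onz(cam,uv,z):
    o,d=ray(cam,uv); return np.round(o+d*(z-o[2])/d[2],4)
def save(cam,name):
    p=snapshot(cam); cv2.imwrite(f"pics/{name}.png",p[:,:,::-1]); return p
E
python3 - <<'E'
from h import *
a=save("scene","s0");b=save("top","t0")
for c in("scene","top"):
    print({k:v for k,v in camera_model(c).items()})
    for l in ["case","corner_left","connectors","bay","pin_left","adapter_a","board"]:
        print(c,l,[(np.round(d["point"],1).tolist(),round(d["conf"],2)) for d in look_for(l,c)][:5])
print(sense())
E
```

```text
{'fovy': 53.25427402425843, 'cx': 256.8404732609502, 'cy': 193.47836859300838, 'extrinsics': array([[ 0.25770964, -0.55318851,  0.79219203,  1.13866373],
       [ 0.96600882,  0.13027489, -0.22328326, -0.14288953],
       [ 0.02031501,  0.82280674,  0.56795807,  0.51107278],
       [ 0.        ,  0.        ,  0.        ,  1.        ]])}
scene case [([291.3, 212.2], 0.93), ([297.2, 154.9], 0.8)]
scene corner_left [([290.1, 212.9], 0.67), ([299.8, 153.3], 0.66)]
scene connectors []
scene bay [([353.4, 253.9], 0.91)]
scene pin_left []
scene adapter_a [([414.0, 239.6], 0.65), ([185.0, 275.4], 0.58)]
scene board [([395.5, 203.6], 0.96)]
{'fovy': 50.69503645293575, 'cx': 260.7225500858194, 'cy': 186.40155734481738, 'extrinsics': array([[-0.03872941,  0.97857346, -0.20222269,  0.3320086 ],
       [-0.99923633, -0.03897562,  0.00276588,  0.04874784],
       [-0.00517513,  0.20217538,  0.97933566,  1.07330289],
       [ 0.        ,  0.        ,  0.        ,  1.        ]])}
top case [([320.0, 143.7], 0.73), ([206.9, 148.1], 0.66), ([245.2, 184.9], 0.61), ([198.6, 276.3], 0.55)]
top corner_left
[... 248 characters left out ...]
.0], 0.94)]
{'t': 0.8, 'q': array([57.32371671, 24.41135677,  4.23364712, 92.01793568, -1.95269567,
       63.64222384, -3.84229428]), 'qd': array([ 0.00049694, -0.03400416,  0.045524  , -0.01613977, -0.00811712,
        0.02303095,  0.02713972]), 'tau': array([-1.72097531e-03, -9.35431767e+01,  3.66303407e+00, -4.54523206e+01,
       -4.88734490e-02,  1.29302652e-02,  2.04150962e-05]), 'position': array([ 0.27570672, -0.61609139,  0.21648714]), 'eef_rot': array([ 1.79999513e+02, -1.28725989e-03,  2.41104252e+01]), 'ft_force': array([-0.80510317,  0.0298192 ,  0.42675572]), 'ft_torque': array([-0.01702321, -0.0149809 ,  0.00660024]), 'finger_force': 0.0, 'gripper_width': 0.09443299062246836}
```

View pics/s0.png

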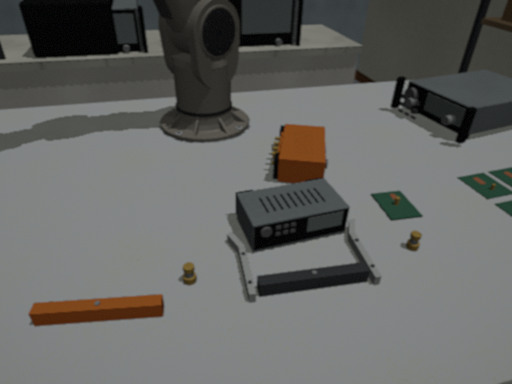

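View pics/t0.png

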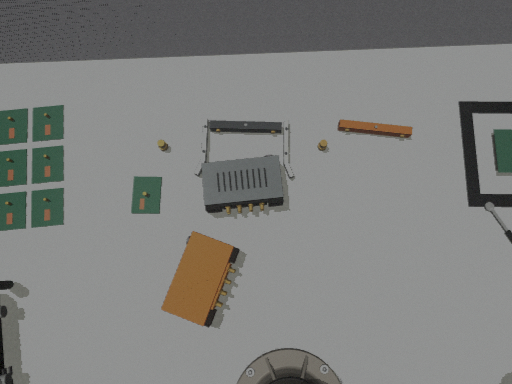

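The top view shows the grey case around (243,185) in front of the bay, with cheeks at columns 207 and 289 and the dark stop bar at (246,127). The orange case at (200,280) is a decoy. I'll enlarge it to measure corners.

```bash
python3 - <<'E'
import cv2
a=cv2.imread("pics/t0.png")[112:222,185:305]
cv2.imwrite("pics/t0c.png",cv2.resize(a,None,fx=5.4,fy=5.4,interpolation=cv2.INTER_CUBIC)*1)
E
```

```text
(no output)
```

View pics/t0c.png

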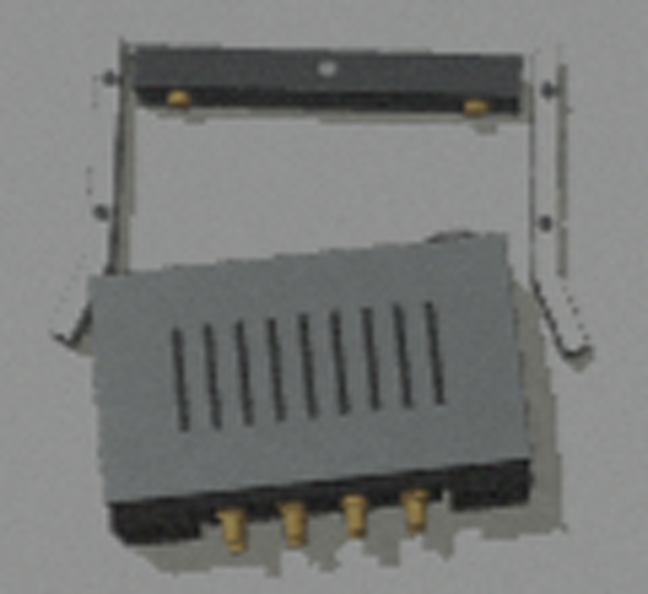

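The crop shows the case's top corners at about (91,281), (506,235), (530,460), (107,503). The stop bar's near top edge runs (138,88)-(520,96), with pins at (178,97) and (476,106). The right cheek's inner edge runs (531,85)-(533,278).

```bash
python3 - <<'E'
from h import *
P=lambda p,z:onz("top",[(p[0]+.5)/5.4-.5+185,(p[1]+.5)/5.4-.5+112],z)
for n,p,z in [("FL",(91,281),.07),("FR",(506,235),.07),("RR",(530,460),.07),("RL",(107,503),.07),
 ("barL",(138,88),.03),("barR",(520,96),.03),("pinL",(178,97),.024),("pinR",(476,106),.024),
 ("Rin far",(531,85),.022),("Rin near",(533,278),.022),("Lin far",(121,90),.022),("Lin near",(107,272),.022),
 ("bLf",(110,78),.022),("bLn",(101,212),.022),("bRf",(547,91),.022),("bRn",(545,223),.022),
 ("flareL",(57,336),.022),("flareR",(580,360),.022)]:
  print(n,P(p,z))
for n,p,z in [("decoyFL",(190,235),.07),("d",(238,245),.07),("d",(212,320),.07),("d",(163,307),.07),("a",(323,145),.02),("a",(162,145),.02),("board",(146,195),0)]:
  print(n,onz("top",p,z))
c=np.mean([P(p,.07) for p in [(91,281),(506,235),(530,460),(107,503)]],0);print(c)
E
```

```text
FL [0.6047 0.1952 0.07  ]
FR [ 0.6194 -0.0024  0.07  ]
RR [ 0.5104 -0.0084  0.07  ]
RL [0.4979 0.1888 0.07  ]
barL [0.7147 0.1765 0.03  ]
barR [ 0.7027 -0.0148  0.03  ]
pinL [0.7113 0.1572 0.024 ]
pinR [0.7005 0.0072 0.024 ]
Rin far [ 0.7112 -0.0212  0.022 ]
Rin near [ 0.6105 -0.0171  0.022 ]
Lin far [0.717  0.1861 0.022 ]
Lin near [0.622  0.1942 0.022 ]
bLf [0.7236 0.1916 0.022 ]
bLn [0.6532 0.1969 0.022 ]
bRf [ 0.7077 -0.0291  0.022 ]
bRn [ 0.6385 -0.0245  0.022 ]
flareL [0.5903 0.2193 0.022 ]
flareR [ 0.5679 -0.0382  0.022 ]
decoyFL [0.4237 0.2251 0.07  ]
d [0.3946 0.1073 0.07  ]
d [0.221  0.1737 0.07  ]
d [0.2551 0.2901 0.07  ]
a [ 0.6572 -0.1272  0.02  ]
a [0.6748 0.3091 0.02  ]
board [0.5423 0.3557 0.    ]
[0.5581 0.0933 0.07  ]
```

>>> {"op": "arm_command", "data": {"targets": "0.07 0.16 0 -0.0067 0; 0.07 0.16 0 -0.0067 0; 0.07 0.16 0 -0.0067 0; 0.07 0.16 0 -0.0067 0; 0.07 0.16 0 -0.0067 0", "force": 20}}

```text
t: 1.3
position: [0.3637, -0.4145, 0.2166]
eef_rot: [180.0, -0.0, 11.9]
ft_force: [1.8, 0.2, -1.0]
gripper_width: 0.0578
finger_force: 0.0
```

>>> {"op": "arm_command", "data": {"targets": "0.07 0.16 0 -0.0067 0; 0.07 0.16 0 -0.0067 0; 0.07 0.16 0 -0.0067 0; 0.07 0.16 0 -0.0067 0; 0.07 0.16 0 -0.0067 0"}}

```text
t: 1.8
position: [0.4512, -0.2145, 0.2168]
eef_rot: [180.0, -0.0, -0.1]
ft_force: [0.7, -0.5, -0.6]
gripper_width: 0.0175
finger_force: 0.0
```

>>> {"op": "arm_command", "data": {"targets": "0 0.18 0 0 0; 0 0.18 0 0 0; 0 0.18 0 0 0; 0 0.18 0 0 0; 0 0.18 0 0 0"}}

```text
t: 2.3
position: [0.4505, 0.0106, 0.2168]
eef_rot: [180.0, -0.1, -0.0]
ft_force: [0.2, -0.2, 0.6]
gripper_width: 0.0002
finger_force: 0.0
```

>>> {"op": "arm_command", "data": {"targets": "0 0.162 0 0 0; 0 0.162 0 0 0; 0 0.162 0 0 0; 0.02 0.162 0 0 0; 0 0 -0.1 0 0"}}

```text
t: 2.8
position: [0.4572, 0.177, 0.1938]
eef_rot: [-179.8, -0.3, 0.3]
ft_force: [0.2, -0.8, 0.2]
gripper_width: 0.0004
finger_force: 0.0
```

>>> {"op": "arm_command", "data": {"targets": "0 0 -0.16 0 0; 0 0 -0.16 0 0; 0 0 -0.16 0 0; 0 0 -0.16 0 0; 0 0 0 0 0"}}

```text
t: 3.3
position: [0.4529, 0.1699, 0.0278]
eef_rot: [179.9, 0.4, 0.0]
ft_force: [-0.2, 0.6, 0.2]
gripper_width: 0.0004
finger_force: 0.0
```

```bash
python3 - <<'E'
from h import *
print(sense()["position"],sense()["ft_force"])
a=save("top","t1"); w=save("wrist","w1")
old=cv2.imread("pics/t0.png")
print(old[185,220],old[210,330],old[150,250],old[165,222],a[160,240],a[165,215])
cv2.imwrite("pics/c1.png",np.hstack([cv2.resize(a[112:232,185:305,::-1],(400,400)),cv2.resize(w[:,:,::-1],(400,400))]))
E
```

```text
[0.45294671 0.16987749 0.02775702] [-0.22923385  0.61166003  0.2486353 ]
[105 105 102] [145 145 143] [143 144 142] [104 106 100] [121 126 125] [120 125 124]
```

View pics/c1.png

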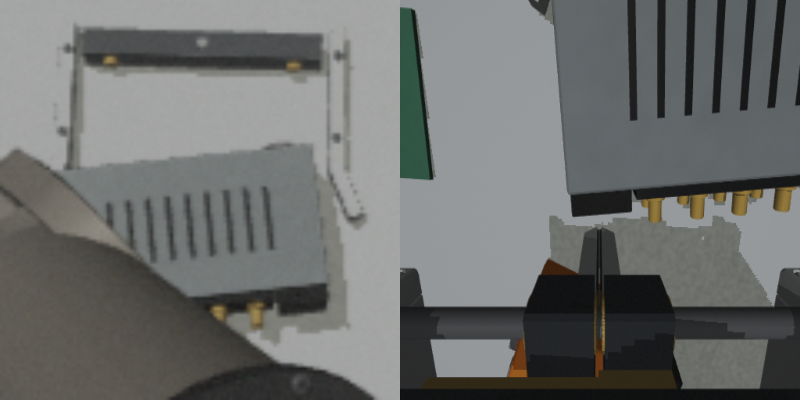

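The wrist view shows the closed fingertips (col ~600) centred behind the left pad (cols 570–632), clear of the connectors. Advancing to contact.

>>> {"op": "arm_command", "data": {"targets": "0.03 0 0.01 0 0; 0.03 0 0 0 0; 0.02 0 0 0 0; 0.01 0 0 0 0; 0 0 0 0 0"}}

```text
t: 3.9
position: [0.478, 0.1708, 0.0344]
eef_rot: [180.0, 0.0, -0.0]
ft_force: [-5.3, 0.2, 6.0]
gripper_width: 0.0006
finger_force: 2.8
```

>>> {"op": "arm_command", "data": {"targets": "0.01 0 0 0 0; 0.01 0 0 0 0; 0.01 0 0 0 0; 0.01 0 0 0 0; 0 0 0 0 0"}}

```text
t: 4.4
position: [0.4875, 0.1717, 0.0343]
eef_rot: [-180.0, 0.1, 0.0]
ft_force: [-7.8, 4.4, 4.7]
gripper_width: 0.0003
finger_force: 4.1
```

>>> {"op": "arm_command", "data": {"targets": "0.016 0.01 0 0 0; 0.016 0.01 0 0 0; 0.016 0.008 0 0 0; 0.016 0.008 0 0 0; 0 0 0 0 0"}}

```text
t: 4.9
position: [0.5035, 0.1798, 0.034]
eef_rot: [180.0, 0.1, -0.0]
ft_force: [-7.0, 0.2, 4.0]
gripper_width: 0.0006
finger_force: 3.6
```

>>> {"op": "arm_command", "data": {"targets": "0.016 0.008 0 0 0; 0.016 0.008 0 0 0; 0 0 0 0 0; -0.06 0 0 0 0; -0.08 0 0 0 0"}}

```text
t: 5.4
position: [0.4777, 0.1839, 0.0342]
eef_rot: [-180.0, -0.0, -0.1]
ft_force: [0.1, 0.6, 0.8]
gripper_width: 0.0003
finger_force: 0.0
```

```bash
python3 - <<'E'
from h import *
print(sense()["position"],sense()["ft_force"])
a=save("top","t2"); w=save("wrist","w2")
cv2.imwrite("pics/c2.png",np.hstack([cv2.resize(a[112:232,185:305,::-1],(400,400)),cv2.resize(w[:,:,::-1],(400,300),interpolation=cv2.INTER_AREA).repeat(1,0)[:300].__array__() if 0 else cv2.resize(w[:,:,::-1],(400,400))]))
E
```

```text
[0.47769317 0.18389102 0.03423692] [0.06669607 0.61388609 0.81247324]
```

View pics/c2.png

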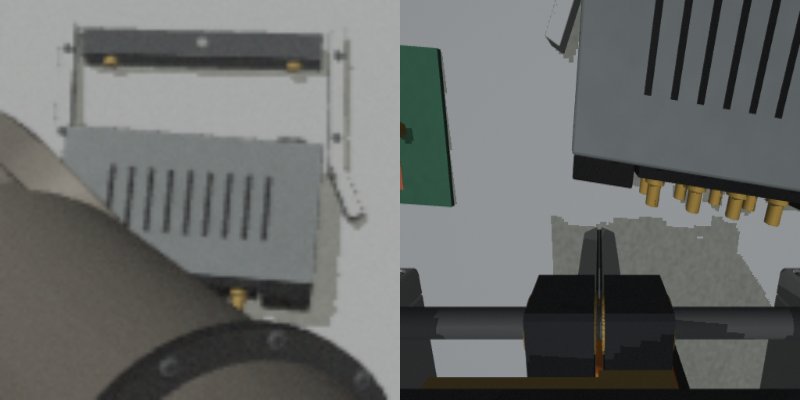

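The case has turned clockwise. Its front corners are now at crop (63,130) and (322,146), with the rear right top corner near (310,285).

```bash
cat >> h.py <<'E'
def P(p,z=.07,s=400/120): return onz("top",[(p[0]+.5)/s-.5+185,(p[1]+.5)/s-.5+112],z)[:2]
def T(c,yaw): # case pose -> rel bay, pads, finger TCP contact
    a=np.radians(yaw);R=np.array([[np.cos(a),-np.sin(a)],[np.sin(a),np.cos(a)]])
    b=np.radians(-3.9);B=np.array([[np.cos(b),-np.sin(b)],[np.sin(b),np.cos(b)]])
    print("bay rel",np.round(B.T@(np.array(c)-[.616,.088]),4),yaw+3.9)
    for n,y in(("L",.082),("R",-.082)): print(n,np.round(np.array(c)+R@[-.067,y]-[.008,0],4))
E
python3 - <<'E'
from h import *
FL,FR,RR=P((64,129)),P((322,146)),P((310,285))
print(FL,FR,RR)
d=FL-FR; yaw=np.degrees(np.arctan2(-d[0],d[1])); s=FR-RR; print(yaw,np.degrees(np.arctan2(s[1],s[0])),np.hypot(*d),np.hypot(*s))
a=np.radians(yaw); f=np.array([np.cos(a),np.sin(a)])
T((FL+FR)/2-.055*f,yaw)
E
```

```text
[0.6398 0.1887] [ 0.6182 -0.0099] [0.5099 0.0045]
-6.207166957866891 -7.57385012707531 0.19977116909103776 0.10925314640778082
bay rel [-0.0421  0.0045] -2.3071669578668907
L [0.5086 0.1841]
R [0.4908 0.0211]
```

>>> {"op": "arm_command", "data": {"targets": "-0.1 0 0 0 0; 0 -0.162 0 0 0; 0 -0.162 0 0 0; 0 -0.162 0 0 0; 0 -0.162 0 0 0"}}

```text
t: 6.0
position: [0.453, 0.0203, 0.0345]
eef_rot: [-180.0, -0.1, -0.0]
ft_force: [0.4, -0.1, -0.5]
gripper_width: 0.0002
finger_force: 0.0
```

>>> {"op": "arm_command", "data": {"targets": "0.04 0 0 0 0; 0.04 0 0 0 0; 0.03 0 0 0 0; 0.02 -0.005 0 0 0; 0.015 -0.005 0 0 0"}}

```text
t: 6.5
position: [0.489, 0.0204, 0.0339]
eef_rot: [-180.0, 0.0, 0.1]
ft_force: [0.2, -0.4, 0.8]
gripper_width: 0.0005
finger_force: 0.0
```

>>> {"op": "arm_command", "data": {"targets": "0.016 -0.004 0 0 0; 0.016 -0.008 0 0 0; 0.016 -0.008 0 0 0; 0.016 -0.008 0 0 0; 0 0 0 0 0"}}

```text
t: 7.0
position: [0.5034, 0.0125, 0.0336]
eef_rot: [180.0, 0.1, 0.0]
ft_force: [-6.8, 0.1, 5.3]
gripper_width: 0.0
finger_force: 3.5
```

>>> {"op": "arm_command", "data": {"targets": "0.016 -0.008 0 0 0; 0.016 -0.008 0 0 0; 0 0 0 0 0; -0.08 0 0 0 0; -0.1 0 0 0 0"}}

```text
t: 7.5
position: [0.4674, 0.0088, 0.0338]
eef_rot: [-180.0, -0.0, 0.0]
ft_force: [-1.1, -0.5, -0.4]
gripper_width: 0.0006
finger_force: 0.0
```

```bash
python3 - <<'E'
from h import *
print(sense()["position"],sense()["ft_force"])
a=save("top","t3"); w=save("wrist","w3")
cv2.imwrite("pics/c3.png",np.hstack([cv2.resize(a[112:232,185:305,::-1],(400,400)),cv2.resize(w[:,:,::-1],(400,400))]))
E
```

```text
[0.46743532 0.00878346 0.0338301 ] [-1.05517344 -0.47313329 -0.42083883]
```

View pics/c3.png

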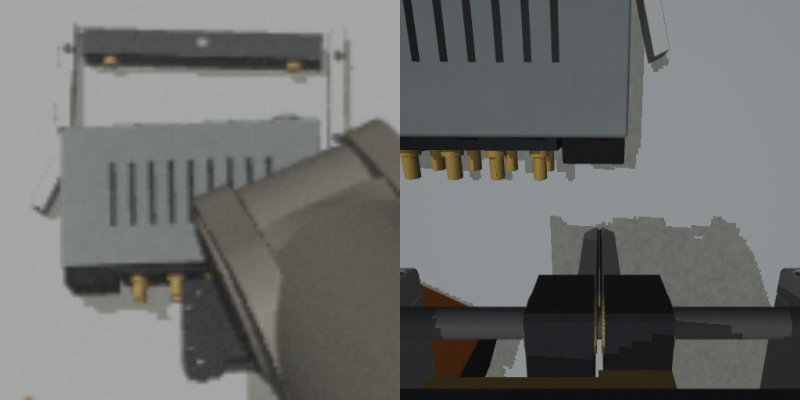

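The front corners are now at crop (61,130) and (319,120), and the rear left at (66,268). The case is slightly counter-clockwise and its front is entering the mouth.

```bash
python3 - <<'E'
from h import *
FL,FR,RL=P((61,130)),P((319,121)),P((65,268))
d=FL-FR; yaw=np.degrees(np.arctan2(-d[0],d[1])); s=FL-RL; print(FL,FR,yaw,np.degrees(np.arctan2(s[1],s[0])),np.hypot(*d),np.hypot(*s))
a=np.radians(yaw); f=np.array([np.cos(a),np.sin(a)])
T((FL+FR)/2-.055*f,yaw)
E
```

```text
[0.6391 0.191 ] [ 0.6383 -0.0086] -0.2296411731966478 1.0004679848311193 0.19960160319997433 0.10881658880887601
bay rel [-0.0325  0.0012] 3.6703588268033522
L [0.509  0.1737]
R [0.5084 0.0097]
```

>>> {"op": "arm_command", "data": {"targets": "0 0.163 0 0 0; 0 0.163 0 0 0; 0 0.163 0 0 0; 0 0.163 0 0 0; 0.05 0 0 0 0"}}

```text
t: 8.1
position: [0.4792, 0.1778, 0.0344]
eef_rot: [-179.8, -0.0, 0.4]
ft_force: [1.6, -0.8, 0.2]
gripper_width: 0.0008
finger_force: 0.0
```

>>> {"op": "arm_command", "data": {"targets": "0.05 0 0 0 0; 0.04 0 0 0 0; 0.02 0.005 0 0 0; 0.016 0.008 0 0 0; 0.016 0.008 0 0 0"}}

```text
t: 8.6
position: [0.5142, 0.1751, 0.0334]
eef_rot: [179.9, 0.2, -0.1]
ft_force: [-9.0, -3.6, 5.5]
gripper_width: 0.0004
finger_force: 4.3
```

>>> {"op": "arm_command", "data": {"targets": "0.016 0.007 0 0 0; 0.016 0.007 0 0 0; 0.016 0.007 0 0 0; 0 0 0 0 0; 0 0 0 0 0"}}

```text
t: 9.1
position: [0.5263, 0.1814, 0.0335]
eef_rot: [180.0, 0.1, -0.0]
ft_force: [-4.8, 0.3, -0.4]
gripper_width: 0.0003
finger_force: 2.6
```

>>> {"op": "arm_command", "data": {"targets": "-0.1 0 0 0 0; -0.1 0 0 0 0; 0 -0.163 0 0 0; 0 -0.163 0 0 0; 0 -0.163 0 0 0"}}

```text
t: 9.6
position: [0.4772, 0.0582, 0.0341]
eef_rot: [180.0, -0.0, 0.0]
ft_force: [0.4, 0.3, 0.5]
gripper_width: 0.0009
finger_force: 0.0
```

>>> {"op": "arm_command", "data": {"targets": "0 -0.163 0 0 0; 0.04 0 0 0 0; 0.04 0 0 0 0; 0.03 0 0 0 0; 0.012 -0.004 0 0 0"}}

```text
t: 10.1
position: [0.5089, 0.0193, 0.034]
eef_rot: [-180.0, -0.0, 0.1]
ft_force: [-0.1, -0.1, 0.2]
gripper_width: 0.0003
finger_force: 0.0
```

>>> {"op": "arm_command", "data": {"targets": "0.016 -0.008 0 0 0; 0.016 -0.008 0 0 0; 0.016 -0.008 0 0 0; 0.012 -0.006 0 0 0; 0 0 0 0 0"}}

```text
t: 10.6
position: [0.5218, 0.011, 0.0336]
eef_rot: [180.0, 0.1, 0.1]
ft_force: [-8.1, 0.8, 6.0]
gripper_width: 0.0005
finger_force: 3.4
```

>>> {"op": "arm_command", "data": {"targets": "0.014 -0.007 0 0 0; 0.01 -0.005 0 0 0; 0 0 0 0 0; -0.08 0 0 0 0; -0.1 0 0 0 0"}}

```text
t: 11.1
position: [0.4838, 0.0081, 0.0338]
eef_rot: [-180.0, -0.0, 0.0]
ft_force: [1.1, -0.5, -0.8]
gripper_width: 0.0008
finger_force: 0.0
```

```bash
python3 - <<'E'
from h import *
print(sense()["position"],sense()["ft_force"])
a=save("top","t4"); w=save("wrist","w4")
cv2.imwrite("pics/c4.png",np.hstack([cv2.resize(a[112:232,185:305,::-1],(400,400)),cv2.resize(w[:,:,::-1],(400,400))]))
E
```

```text
[0.48378593 0.00810688 0.03375436] [ 1.05856883 -0.48532775 -0.82125167]
```

View pics/c4.png

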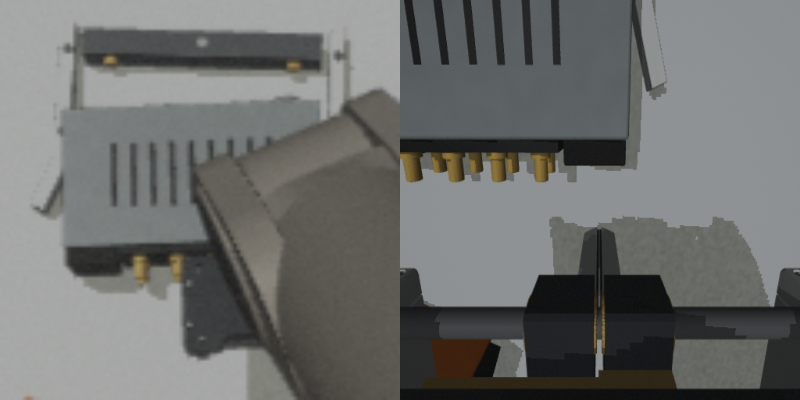

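The front corners are at crop (62,110) and (320,101), so the case has entered the straight cheeks with a slight counter-clockwise tilt.

```bash
python3 - <<'E'
from h import *
FL,FR,RL=P((62,110)),P((320,101)),P((65,247))
d=FL-FR; yaw=np.degrees(np.arctan2(-d[0],d[1])); s=FL-RL; print(FL,FR,yaw,np.degrees(np.arctan2(s[1],s[0])),np.hypot(*d),np.hypot(*s))
a=np.radians(yaw); f=np.array([np.cos(a),np.sin(a)])
T((FL+FR)/2-.055*f,yaw)
E
```

```text
[0.6552 0.1901] [ 0.6544 -0.0101] -0.22895294524976828 0.6330767714311201 0.20020159839521762 0.10860662963189681
bay rel [-0.0163  0.0011] 3.6710470547502316
L [0.5251 0.1725]
R [0.5245 0.0085]
```

>>> {"op": "arm_command", "data": {"targets": "0 0.163 0 0 0; 0 0.163 0 0 0; 0 0.163 0 0 0; 0 0.163 0 0 0; 0.05 0 0 0 0"}}

```text
t: 11.7
position: [0.4955, 0.1772, 0.0343]
eef_rot: [-179.8, -0.0, 0.5]
ft_force: [0.2, -0.3, 0.3]
gripper_width: 0.0006
finger_force: 0.0
```

>>> {"op": "arm_command", "data": {"targets": "0.05 0 0 0 0; 0.04 0 0 0 0; 0.02 0.005 0 0 0; 0.016 0.008 0 0 0; 0.016 0.008 0 0 0"}}

```text
t: 12.2
position: [0.5307, 0.174, 0.0334]
eef_rot: [179.9, 0.2, -0.1]
ft_force: [-8.6, -3.2, 3.5]
gripper_width: 0.0001
finger_force: 4.1
```

>>> {"op": "arm_command", "data": {"targets": "0.016 0.007 0 0 0; 0.016 0.007 0 0 0; 0.012 0.006 0 0 0; 0 0 0 0 0; 0 0 0 0 0"}}

```text
t: 12.7
position: [0.5418, 0.1798, 0.0335]
eef_rot: [180.0, 0.1, -0.1]
ft_force: [-5.8, -0.2, 0.2]
gripper_width: 0.0003
finger_force: 2.8
```

>>> {"op": "arm_command", "data": {"targets": "-0.1 0 0 0 0; -0.1 0 0 0 0; 0 -0.163 0 0 0; 0 -0.163 0 0 0; 0 -0.163 0 0 0"}}

```text
t: 13.2
position: [0.4927, 0.0567, 0.0341]
eef_rot: [180.0, -0.0, -0.0]
ft_force: [0.5, -0.1, 0.6]
gripper_width: 0.0007
finger_force: 0.0
```

>>> {"op": "arm_command", "data": {"targets": "0 -0.163 0 0 0; 0.04 0 0 0 0; 0.04 0 0 0 0; 0.03 0 0 0 0; 0.012 -0.004 0 0 0"}}

```text
t: 13.7
position: [0.5244, 0.018, 0.034]
eef_rot: [-180.0, -0.0, 0.1]
ft_force: [-0.5, 0.4, 0.5]
gripper_width: 0.0005
finger_force: 0.0
```

>>> {"op": "arm_command", "data": {"targets": "0.016 -0.008 0 0 0; 0.016 -0.008 0 0 0; 0.016 -0.008 0 0 0; 0.016 -0.008 0 0 0; 0 0 0 0 0"}}

```text
t: 14.2
position: [0.5383, 0.0092, 0.0336]
eef_rot: [180.0, 0.1, 0.0]
ft_force: [-7.3, -0.0, 5.1]
gripper_width: 0.0004
finger_force: 3.6
```

>>> {"op": "arm_command", "data": {"targets": "0.014 -0.006 0 0 0; 0 0 0 0 0; -0.1 0 0 0 0; -0.1 0 0 0 0; 0 0.163 0 0 0"}}

```text
t: 14.7
position: [0.4899, 0.0437, 0.0334]
eef_rot: [179.8, 0.2, -0.3]
ft_force: [0.1, 0.7, 0.9]
gripper_width: 0.0004
finger_force: 0.0
```

>>> {"op": "arm_command", "data": {"targets": "0 0.163 0 0 0; 0 0.163 0 0 0; 0 0.163 0 0 0; 0.06 0 0 0 0; 0.07 0 0 0 0"}}

```text
t: 15.2
position: [0.525, 0.1726, 0.034]
eef_rot: [-180.0, 0.0, 0.2]
ft_force: [0.2, -0.2, -0.2]
gripper_width: 0.0001
finger_force: 0.0
```

>>> {"op": "arm_command", "data": {"targets": "0.04 0 0 0 0; 0.016 0.004 0 0 0; 0.016 0.008 0 0 0; 0.016 0.008 0 0 0; 0 0 0 0 0"}}

```text
t: 15.7
position: [0.5459, 0.1749, 0.0335]
eef_rot: [179.9, 0.2, -0.0]
ft_force: [-6.1, -1.0, 0.9]
gripper_width: 0.0007
finger_force: 2.7
```

>>> {"op": "arm_command", "data": {"targets": "0.016 0.008 0 0 0; 0.016 0.008 0 0 0; 0.014 0.005 0 0 0; 0 0 0 0 0; 0 0 0 0 0"}}

```text
t: 16.2
position: [0.5572, 0.1804, 0.0335]
eef_rot: [180.0, 0.1, 0.0]
ft_force: [-4.9, 0.5, 0.2]
gripper_width: 0.0009
finger_force: 2.7
```

>>> {"op": "arm_command", "data": {"targets": "-0.1 0 0 0 0; -0.1 0 0 0 0; 0 -0.163 0 0 0; 0 -0.163 0 0 0; 0 -0.163 0 0 0"}}

```text
t: 16.7
position: [0.5082, 0.0571, 0.0341]
eef_rot: [-180.0, -0.0, 0.1]
ft_force: [0.6, -0.8, -0.9]
gripper_width: 0.0001
finger_force: 0.0
```

>>> {"op": "arm_command", "data": {"targets": "0 -0.163 0 0 0; 0.04 0 0 0 0; 0.04 0 0 0 0; 0.03 0 0 0 0; 0.012 -0.004 0 0 0"}}

```text
t: 17.2
position: [0.5401, 0.0181, 0.0339]
eef_rot: [-180.0, -0.0, 0.1]
ft_force: [-3.4, 2.0, 2.2]
gripper_width: 0.0004
finger_force: 1.9
```

>>> {"op": "arm_command", "data": {"targets": "0.016 -0.008 0 0 0; 0.016 -0.008 0 0 0; 0.016 -0.008 0 0 0; 0.016 -0.008 0 0 0; 0 0 0 0 0"}}

```text
t: 17.7
position: [0.5543, 0.0093, 0.0336]
eef_rot: [180.0, 0.2, 0.1]
ft_force: [-8.4, 0.2, 5.8]
gripper_width: 0.0006
finger_force: 3.7
```

>>> {"op": "arm_command", "data": {"targets": "0.008 -0.004 0 0 0; 0 0 0 0 0; -0.1 0 0 0 0; -0.1 0 0 0 0; 0 0 0 0 0"}}

```text
t: 18.2
position: [0.5044, 0.0079, 0.0336]
eef_rot: [180.0, 0.1, 0.1]
ft_force: [-0.3, -0.7, -0.8]
gripper_width: 0.0006
finger_force: 0.0
```

```bash
python3 - <<'E'
from h import *
print(sense()["position"],sense()["ft_force"])
a=save("top","t5"); w=save("wrist","w5")
cv2.imwrite("pics/c5.png",np.hstack([cv2.resize(a[112:232,185:305,::-1],(400,400)),cv2.resize(w[:,:,::-1],(400,400))]))
E
```

```text
[0.50441931 0.00792777 0.03364469] [-0.26759113 -0.65528595 -0.8131486 ]
```

View pics/c5.png

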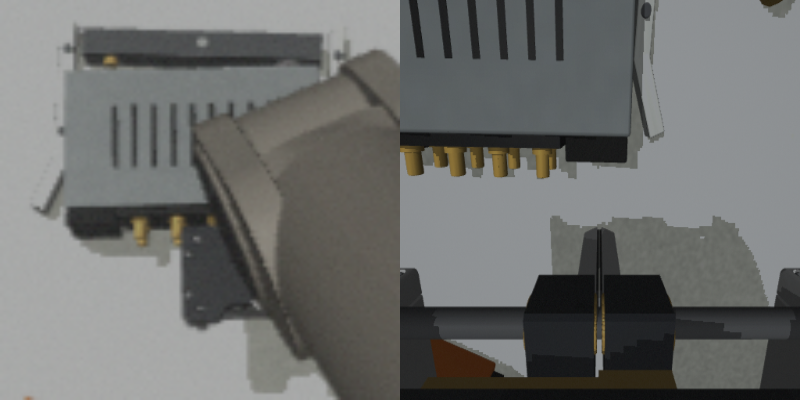

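The case front is now close to the bar: front left corner at crop (64,70), front right at about (321,64).

```bash
python3 - <<'E'
from h import *
FL,FR,RL=P((64,70)),P((321,64)),P((66,207))
d=FL-FR; yaw=np.degrees(np.arctan2(-d[0],d[1])); s=FL-RL; print(FL,FR,yaw,np.degrees(np.arctan2(s[1],s[0])),np.hypot(*d),np.hypot(*s))
a=np.radians(yaw); f=np.array([np.cos(a),np.sin(a)])
T((FL+FR)/2-.055*f,yaw); print("home"); b=np.radians(-3.9); T(np.array([.709,.081])-.055*np.array([np.cos(b),np.sin(b)]),-3.9)
E
```

```text
[0.6877 0.1882] [ 0.6845 -0.0124] -0.9139129845518424 0.20834737080620663 0.200625521806175 0.11000072727032306
bay rel [0.015  0.0018] 2.9860870154481574
L [0.5574 0.1718]
R [0.5548 0.0079]
home
bay rel [ 0.0383 -0.0007] 0.0
L [0.5849 0.1711]
R [0.5737 0.0075]
```

>>> {"op": "arm_command", "data": {"targets": "0 0.163 0 0 0; 0 0.163 0 0 0; 0 0.163 0 0 0; 0 0.163 0 0 0; 0.05 0 0 0 0"}}

```text
t: 18.8
position: [0.5194, 0.1776, 0.0343]
eef_rot: [-179.8, -0.0, 0.5]
ft_force: [0.6, -0.3, -0.1]
gripper_width: 0.0007
finger_force: 0.0
```

>>> {"op": "arm_command", "data": {"targets": "0.06 0 0 0 0; 0.05 0 0 0 0; 0.03 0.003 0 0 0; 0.016 0.008 0 0 0; 0.016 0.008 0 0 0"}}

```text
t: 19.3
position: [0.5617, 0.174, 0.0334]
eef_rot: [179.9, 0.2, -0.1]
ft_force: [-8.5, -2.9, 4.9]
gripper_width: 0.0008
finger_force: 4.2
```

>>> {"op": "arm_command", "data": {"targets": "0.016 0.007 0 0 0; 0.012 0.006 0 0 0; 0.008 0.004 0 0 0; 0 0 0 0 0; 0 0 0 0 0"}}

```text
t: 19.8
position: [0.5703, 0.1785, 0.0334]
eef_rot: [179.9, 0.2, -0.0]
ft_force: [-8.2, -2.5, 2.2]
gripper_width: 0.0008
finger_force: 4.2
```

>>> {"op": "arm_command", "data": {"targets": "-0.1 0 0 0 0; -0.1 0 0 0 0; 0 -0.163 0 0 0; 0 -0.163 0 0 0; 0 -0.163 0 0 0"}}

```text
t: 20.3
position: [0.5218, 0.0559, 0.0341]
eef_rot: [-180.0, -0.0, 0.0]
ft_force: [0.6, 0.0, -0.1]
gripper_width: 0.0004
finger_force: 0.0
```

>>> {"op": "arm_command", "data": {"targets": "0 -0.163 0 0 0; 0.05 0 0 0 0; 0.05 0 0 0 0; 0.03 0 0 0 0; 0.01 0 0 0 0"}}

```text
t: 20.8
position: [0.5564, 0.0175, 0.0336]
eef_rot: [180.0, 0.2, 0.1]
ft_force: [-11.2, -1.4, 7.2]
gripper_width: 0.0007
finger_force: 5.5
```

>>> {"op": "arm_command", "data": {"targets": "0.012 -0.006 0 0 0; 0.012 -0.006 0 0 0; 0.012 -0.006 0 0 0; 0.012 -0.006 0 0 0; 0 0 0 0 0"}}

```text
t: 21.3
position: [0.5673, 0.0115, 0.0334]
eef_rot: [180.0, 0.2, 0.1]
ft_force: [-11.4, -1.3, 8.0]
gripper_width: 0.0004
finger_force: 5.8
```

>>> {"op": "arm_command", "data": {"targets": "-0.1 0 0 0 0; -0.1 0 0 0 0; 0 0.16 0 0 0; 0 0.16 0 0 0; 0 0.16 0 0 0"}}

```text
t: 21.8
position: [0.5188, 0.1332, 0.0341]
eef_rot: [-180.0, -0.0, 0.1]
ft_force: [0.7, 0.6, 0.3]
gripper_width: 0.0002
finger_force: 0.0
```

>>> {"op": "arm_command", "data": {"targets": "0 0.16 0 0 0; 0.06 0 0 0 0; 0.07 0 0 0 0; 0.05 0 0 0 0; 0.02 0 0 0 0"}}

```text
t: 22.3
position: [0.5698, 0.1713, 0.0338]
eef_rot: [-180.0, -0.0, 0.0]
ft_force: [-1.9, 1.8, 0.8]
gripper_width: 0.0005
finger_force: 1.3
```

>>> {"op": "arm_command", "data": {"targets": "0.012 0.006 0 0 0; 0.012 0.006 0 0 0; 0.012 0.006 0 0 0; 0 0 0 0 0; 0 0 0 0 0"}}

```text
t: 22.8
position: [0.5762, 0.1748, 0.0334]
eef_rot: [180.0, 0.1, 0.0]
ft_force: [-6.2, -0.9, 0.1]
gripper_width: 0.0006
finger_force: 2.8
```

>>> {"op": "arm_command", "data": {"targets": "0.01 0.005 0 0 0; 0.008 0.004 0 0 0; 0.006 0.003 0 0 0; 0 0 0 0 0; 0 0 0 0 0"}}

```text
t: 23.3
position: [0.581, 0.1768, 0.0332]
eef_rot: [179.9, 0.3, -0.0]
ft_force: [-12.4, -4.6, 5.4]
gripper_width: 0.0004
finger_force: 6.1
```

>>> {"op": "arm_command", "data": {"targets": "-0.1 0 0 0 0; -0.1 0 0 0 0; 0 -0.163 0 0 0; 0 -0.163 0 0 0; 0 -0.163 0 0 0"}}

```text
t: 23.8
position: [0.5332, 0.0547, 0.0341]
eef_rot: [-180.0, -0.0, 0.1]
ft_force: [0.4, -0.1, 0.2]
gripper_width: 0.0004
finger_force: 0.0
```

>>> {"op": "arm_command", "data": {"targets": "0 -0.163 0 0 0; 0.05 0 0 0 0; 0.05 0 0 0 0; 0.02 0 0 0 0; 0.01 0 0 0 0"}}

```text
t: 24.3
position: [0.5661, 0.0163, 0.0337]
eef_rot: [-180.0, 0.1, 0.1]
ft_force: [-6.9, -0.7, 5.0]
gripper_width: 0.0007
finger_force: 3.4
```

>>> {"op": "arm_command", "data": {"targets": "0.01 -0.004 0 0 0; 0.01 -0.004 0 0 0; 0.008 -0.003 0 0 0; 0 0 0 0 0"}}

```text
t: 24.7
position: [0.5715, 0.0137, 0.0335]
eef_rot: [-180.0, 0.2, 0.1]
ft_force: [-10.8, 1.7, 8.5]
gripper_width: 0.0004
finger_force: 5.6
```

>>> {"op": "arm_command", "data": {"targets": "0.008 -0.003 0 0 0; 0 0 0 0 0"}}

```text
t: 24.9
position: [0.5732, 0.0129, 0.0335]
eef_rot: [180.0, 0.2, 0.1]
ft_force: [-12.5, 0.7, 9.5]
gripper_width: 0.0003
finger_force: 6.2
```

>>> {"op": "arm_command", "data": {"targets": "-0.1 0 0 0 0; -0.1 0 0 0 0; 0 0.16 0 0 0; 0 0.16 0 0 0; 0 0.16 0 0 0"}}

```text
t: 25.4
position: [0.5249, 0.1338, 0.0341]
eef_rot: [-180.0, -0.0, 0.0]
ft_force: [1.3, -0.4, -1.3]
gripper_width: 0.0004
finger_force: 0.0
```

>>> {"op": "arm_command", "data": {"targets": "0 0.16 0 0 0; 0.06 0 0 0 0; 0.07 0 0 0 0; 0.06 0 0 0 0; 0.02 0 0 0 0"}}

```text
t: 25.9
position: [0.5786, 0.1728, 0.0338]
eef_rot: [-180.0, -0.0, 0.1]
ft_force: [-2.3, 0.9, 2.0]
gripper_width: 0.0007
finger_force: 1.5
```

>>> {"op": "arm_command", "data": {"targets": "0.008 0.003 0 0 0; 0.008 0.003 0 0 0; 0 0 0 0 0"}}

```text
t: 26.2
position: [0.5799, 0.1728, 0.0336]
eef_rot: [179.9, 0.2, 0.0]
ft_force: [-7.8, -1.6, 4.9]
gripper_width: 0.0006
finger_force: 3.9
```

>>> {"op": "arm_command", "data": {"targets": "0.008 0.003 0 0 0; 0.008 0.003 0 0 0; 0 0 0 0 0"}}

```text
t: 26.5
position: [0.5834, 0.1746, 0.0335]
eef_rot: [179.9, 0.2, 0.0]
ft_force: [-11.2, 0.0, 5.0]
gripper_width: 0.0002
finger_force: 5.1
```

>>> {"op": "arm_command", "data": {"targets": "0.008 0.002 0 0 0; 0 0 0 0 0"}}

```text
t: 26.7
position: [0.5849, 0.1749, 0.0335]
eef_rot: [179.9, 0.2, 0.0]
ft_force: [-13.8, -2.1, 9.3]
gripper_width: 0.0005
finger_force: 6.7
```

>>> {"op": "arm_command", "data": {"targets": "0.006 0.001 0 0 0; 0 0 0 0 0"}}

```text
t: 26.9
position: [0.5859, 0.1749, 0.0335]
eef_rot: [179.9, 0.3, 0.0]
ft_force: [-16.6, -2.3, 11.4]
gripper_width: 0.0004
finger_force: 8.2
```

>>> {"op": "arm_command", "data": {"targets": "-0.1 0 0 0 0; -0.1 0 0 0 0; 0 -0.163 0 0 0; 0 -0.163 0 0 0; 0 -0.163 0 0 0"}}

```text
t: 27.4
position: [0.5386, 0.0522, 0.0342]
eef_rot: [-180.0, -0.0, 0.1]
ft_force: [1.4, -0.3, 0.3]
gripper_width: 0.0008
finger_force: 0.0
```

>>> {"op": "arm_command", "data": {"targets": "0 -0.163 0 0 0; 0.05 0 0 0 0; 0.05 0 0 0 0; 0.03 0 0 0 0; 0.01 0 0 0 0"}}

```text
t: 27.9
position: [0.5734, 0.0135, 0.0335]
eef_rot: [180.0, 0.2, 0.1]
ft_force: [-14.6, -1.9, 10.4]
gripper_width: 0.0006
finger_force: 6.7
```

>>> {"op": "arm_command", "data": {"targets": "0.008 -0.003 0 0 0; 0.006 -0.002 0 0 0; 0 0 0 0 0"}}

```text
t: 28.2
position: [0.5756, 0.0126, 0.0334]
eef_rot: [180.0, 0.3, 0.1]
ft_force: [-14.6, -1.2, 11.7]
gripper_width: 0.0002
finger_force: 7.5
```

>>> {"op": "arm_command", "data": {"targets": "0 0 0.004 0 0; 0.006 -0.002 0 0 0; 0 0 0 0 0"}}

```text
t: 28.5
position: [0.5761, 0.0124, 0.0336]
eef_rot: [180.0, 0.4, 0.1]
ft_force: [-15.4, 1.2, 2.8]
gripper_width: 0.0006
finger_force: 7.9
```

>>> {"op": "arm_command", "data": {"targets": "0.006 -0.001 0 0 0; 0 0 0 0 0"}}

```text
t: 28.7
position: [0.5771, 0.0123, 0.0336]
eef_rot: [180.0, 0.4, 0.1]
ft_force: [-19.7, 2.4, 6.2]
gripper_width: 0.0004
finger_force: 9.7
```

>>> {"op": "arm_command", "data": {"targets": "-0.1 0 -0.004 0 0; -0.1 0 0 0 0; 0 0.16 0 0 0; 0 0.16 0 0 0; 0 0.16 0 0 0"}}

```text
t: 29.2
position: [0.5307, 0.1332, 0.0341]
eef_rot: [-180.0, -0.0, 0.1]
ft_force: [1.0, -0.2, -0.1]
gripper_width: 0.0006
finger_force: 0.0
```

>>> {"op": "arm_command", "data": {"targets": "0 0.16 0 0 0; 0.06 0 0 0 0; 0.06 0 0 0 0; 0.06 0 0 0 0; 0.02 0 0.002 0 0"}}

```text
t: 29.7
position: [0.5817, 0.172, 0.0343]
eef_rot: [-180.0, -0.0, 0.1]
ft_force: [-0.1, 0.3, -0.3]
gripper_width: 0.0004
finger_force: 0.5
```

>>> {"op": "arm_command", "data": {"targets": "0.008 0 0.001 0 0; 0 0 0 0 0"}}

```text
t: 29.9
position: [0.582, 0.1711, 0.0345]
eef_rot: [-180.0, 0.1, 0.1]
ft_force: [-1.8, 1.7, -0.2]
gripper_width: 0.0003
finger_force: 0.9
```

>>> {"op": "arm_command", "data": {"targets": "0.008 0 0.001 0 0; 0.004 0 0 0 0; 0 0 0 0 0"}}

```text
t: 30.2
position: [0.584, 0.1707, 0.0346]
eef_rot: [180.0, 0.2, 0.0]
ft_force: [-8.8, 3.4, 0.5]
gripper_width: 0.0002
finger_force: 4.6
```

>>> {"op": "arm_command", "data": {"targets": "0.006 0 0.001 0 0; 0 0 0 0 0"}}

```text
t: 30.4
position: [0.5851, 0.1708, 0.0346]
eef_rot: [180.0, 0.2, 0.0]
ft_force: [-9.7, 4.1, -1.7]
gripper_width: 0.0007
finger_force: 5.0
```

>>> {"op": "arm_command", "data": {"targets": "0.006 0.002 0 0 0; 0 0 0 0 0"}}

```text
t: 30.6
position: [0.5863, 0.171, 0.0346]
eef_rot: [180.0, 0.2, 0.0]
ft_force: [-12.9, 3.0, 2.2]
gripper_width: -0.0001
finger_force: 6.4
```

>>> {"op": "arm_command", "data": {"targets": "0.006 0 0.001 0 0; 0 0 0 0 0"}}

```text
t: 30.8
position: [0.5871, 0.1709, 0.0346]
eef_rot: [179.9, 0.3, 0.0]
ft_force: [-15.4, 2.6, 2.6]
gripper_width: 0.0004
finger_force: 7.9
```

>>> {"op": "arm_command", "data": {"targets": "0.005 0 0 0 0; 0 0 0 0 0; 0 0 0 0 0"}}

```text
t: 31.1
position: [0.5878, 0.1709, 0.0346]
eef_rot: [179.9, 0.3, 0.0]
ft_force: [-18.9, 2.6, 4.3]
gripper_width: 0.0007
finger_force: 9.3
```

>>> {"op": "arm_command", "data": {"targets": "-0.1 0 -0.004 0 0; -0.1 0 0 0 0; 0 -0.16 0 0 0; 0 -0.16 0 0 0; 0 -0.16 0 0 0"}}

```text
t: 31.6
position: [0.5415, 0.0494, 0.0349]
eef_rot: [180.0, -0.0, 0.0]
ft_force: [0.8, -1.0, 0.6]
gripper_width: 0.0006
finger_force: 0.0
```

>>> {"op": "arm_command", "data": {"targets": "0 -0.15 0 0 0; 0.05 0 0 0 0; 0.05 0 0 0 0; 0.03 0 0.002 0 0; 0 0 0 0 0"}}

```text
t: 32.1
position: [0.5739, 0.0141, 0.0347]
eef_rot: [180.0, 0.1, 0.1]
ft_force: [-7.0, -1.9, 4.8]
gripper_width: 0.0006
finger_force: 3.4
```

>>> {"op": "arm_command", "data": {"targets": "0.006 0 0.001 0 0; 0.003 0 0 0 0; 0 0 0 0 0"}}

```text
t: 32.4
position: [0.5747, 0.0141, 0.0346]
eef_rot: [180.0, 0.2, 0.1]
ft_force: [-10.9, -4.0, 6.2]
gripper_width: 0.0003
finger_force: 5.1
```

>>> {"op": "arm_command", "data": {"targets": "0.005 0 0.002 0 0; 0.003 0 0 0 0; 0 0 0 0 0"}}

```text
t: 32.7
position: [0.5757, 0.014, 0.0347]
eef_rot: [179.9, 0.3, 0.1]
ft_force: [-13.9, -3.9, 4.6]
gripper_width: 0.0006
finger_force: 7.0
```

>>> {"op": "arm_command", "data": {"targets": "0.005 0 0 0 0; 0 0 0 0 0"}}

```text
t: 32.9
position: [0.5765, 0.0139, 0.0347]
eef_rot: [179.9, 0.4, 0.1]
ft_force: [-17.3, -3.6, 7.6]
gripper_width: 0.0005
finger_force: 8.5
```

>>> {"op": "arm_command", "data": {"targets": "-0.1 0 0 0 0; -0.1 0 -0.004 0 0; 0 0.16 0 0 0; 0 0.16 0 0 0; 0 0.16 0 0 0"}}

```text
t: 33.4
position: [0.5297, 0.136, 0.035]
eef_rot: [-180.0, -0.0, 0.1]
ft_force: [0.6, -0.1, 0.4]
gripper_width: 0.0004
finger_force: 0.0
```

>>> {"op": "arm_command", "data": {"targets": "0 0.15 0 0 0; 0.06 0 0 0 0; 0.06 0 0 0 0; 0.06 0 0.002 0 0; 0.028 0 0 0 0"}}

```text
t: 33.9
position: [0.5826, 0.1724, 0.0352]
eef_rot: [-180.0, -0.0, 0.1]
ft_force: [-0.1, 0.3, 0.1]
gripper_width: 0.0003
finger_force: 0.0
```

>>> {"op": "arm_command", "data": {"targets": "0.004 0 0.001 0 0; 0 0 0 0 0"}}

```text
t: 34.1
position: [0.5822, 0.1712, 0.0353]
eef_rot: [-180.0, 0.0, 0.0]
ft_force: [0.2, -0.2, -0.4]
gripper_width: 0.0003
finger_force: 0.0
```

>>> {"op": "arm_command", "data": {"targets": "0.008 0 0.001 0 0; 0.008 0 0.001 0 0; 0 0 0 0 0"}}

```text
t: 34.4
position: [0.5851, 0.1708, 0.0356]
eef_rot: [180.0, 0.2, 0.0]
ft_force: [-7.9, 1.0, 1.8]
gripper_width: 0.0005
finger_force: 4.1
```

>>> {"op": "arm_command", "data": {"targets": "0.004 0 0 0 0; 0 0 0 0 0"}}

```text
t: 34.6
position: [0.5856, 0.1707, 0.0355]
eef_rot: [180.0, 0.2, 0.0]
ft_force: [-10.0, 0.2, 2.8]
gripper_width: 0.0007
finger_force: 5.2
```

>>> {"op": "arm_command", "data": {"targets": "0.005 0 0.001 0 0; 0.003 0 0 0 0; 0 0 0 0 0"}}

```text
t: 34.9
position: [0.5868, 0.1707, 0.0355]
eef_rot: [179.9, 0.3, 0.0]
ft_force: [-14.7, 0.2, 4.2]
gripper_width: 0.0004
finger_force: 7.3
```

>>> {"op": "arm_command", "data": {"targets": "-0.08 0 0 0 0; -0.12 0 0 0 0; -0.15 0 0 0 0; 0 0 0.2 0 0; 0 0 0.2 0 0"}}

```text
t: 35.4
position: [0.5001, 0.1704, 0.1367]
eef_rot: [179.9, 0.2, 0.1]
ft_force: [1.7, 0.3, 0.7]
gripper_width: 0.0006
finger_force: 0.0
```

>>> {"op": "arm_command", "data": {"targets": "0 -0.1 0.18 0 0; 0 -0.2 0 0 0; 0 -0.2 0 0 0; 0 -0.2 0 0 0; 0 -0.2 0 0 0"}}

```text
t: 35.9
position: [0.5018, -0.0556, 0.1805]
eef_rot: [180.0, -0.1, -0.0]
ft_force: [1.7, 0.9, -0.0]
gripper_width: 0.0001
finger_force: 0.0
```

>>> {"op": "arm_command", "data": {"targets": "0 -0.2 0 0 0; 0 -0.2 0 0 0; 0 -0.2 0 0 0; 0 -0.2 0 0 0; 0 0 0 0 0"}}

```text
t: 36.4
position: [0.5006, -0.2606, 0.1799]
eef_rot: [179.9, 0.0, -0.5]
ft_force: [0.4, 0.4, -0.5]
gripper_width: 0.0008
finger_force: 0.0
```

```bash
python3 - <<'E'
from h import *
print(sense()["position"],sense()["ft_force"])
a=save("top","t6"); s=save("scene","s6")
cv2.imwrite("pics/c6.png",np.hstack([cv2.resize(a[112:232,185:305,::-1],(400,400),interpolation=cv2.INTER_CUBIC),cv2.resize(s[170:310,220:400,::-1],(400,400*140//180),interpolation=cv2.INTER_CUBIC)[:,:] if 0 else cv2.resize(s[150:310,220:380,::-1],(400,400),interpolation=cv2.INTER_CUBIC)]))
E
```

```text
[ 0.50064397 -0.26064687  0.17989968] [ 0.39583009  0.38915957 -0.50462744]
```

View pics/c6.png

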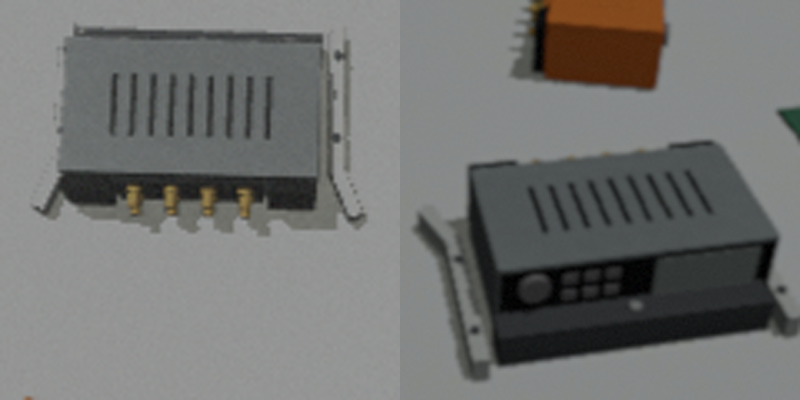

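The picture shows the case square against the stop bar, with its front edge at crop (64,38)–(322,43), parallel to the bar. The adapters and board weren't touched, and the arm is clear.

```bash
python3 -c "
from station import *
print(finish_job())"
```

```text
the job is handed in; nothing more can be done
None
```

I walked the case into the bay until both rear corners met firm resistance, which I took as the stop bar. It looked square to the bar in the last picture. I couldn't see the pins themselves, so their full travel is inferred from that resistance. The x-axis push stayed under 20 N, though with sideways and vertical force one right-corner push briefly reached about 21 N. The arm was clear and I handed the job in at about 36 s; no verdict came back.

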